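# Bring the keys round to the front

### The job

Push the rotating caddy round with the fingertips (the upright posts at its rim are there to be pushed) until the tray with the keys faces front, its middle lined up with the pointer on the foot, and leave it standing there. Only push the caddy itself: do not touch, lift or tip the keys, the glass cup or the earbud case in it, and leave the other things on the cabinet where they are.

Things in the scene. Friction and masses are not known exactly. Their poses are not given: they have to be found in the camera images.
- stand: fixed black foot of the rotating caddy: a disc 210 mm across, 14 mm high, screwed to the cabinet, with a flat arrow-tipped pointer (22 mm wide, 10 mm high) reaching out to 195 mm from the axis. Origin on the turning axis at the cabinet surface; its own -x axis runs along the pointer, which marks the front of the caddy and aims roughly at the robot (within 0.35 rad); z up.
- carousel (a joint): turn of the grey round rotating tray on the foot, rad, counter-clockwise from above positive; reads 0 wherever it starts, so it does not tell which way anything faces. Turns freely either way for more than a full turn, needs about 1 N pushed sideways at the rim, has no detents, and stays where it is left.
- hub (a point): top of the central stub (22 mm across, top 52 mm above the cabinet) on the turning axis of the grey round rotating tray. The tray is 256 mm across: floor 20 mm above the cabinet, 4 mm thick rim wall with its top at 38 mm, three straight dividers (tops 44 mm high) from the stub out to the posts, making three equal 120 degree trays.
- post0 (a point): top centre of upright finger post 0: a 14 mm thick round grey post of the rotating tray, standing just inside the rim 118 mm from the axis, where a divider ends; from the rim up to 90 mm above the cabinet. For pushing the tray round. Counter-clockwise from above the order is tray0, post0, tray1, post1, tray2, post2, 60 degrees apart; turns with the tray.
- tray0 (a point): middle of the floor of tray 0 (68 mm from the axis, 20 mm above the cabinet); turns with it.
- rim0 (a point): point on top of the rim at the middle of tray 0's outer edge, 126 mm from the axis, 38 mm above the cabinet; turns with it.
- post1 (a point): top centre of upright finger post 1: a 14 mm thick round grey post of the rotating tray, standing just inside the rim 118 mm from the axis, where a divider ends; from the rim up to 90 mm above the cabinet. For pushing the tray round. Counter-clockwise from above the order is tray0, post0, tray1, post1, tray2, post2, 60 degrees apart; turns with the tray.
- tray1 (a point): middle of the floor of tray 1 (68 mm from the axis, 20 mm above the cabinet); turns with it.
- rim1 (a point): point on top of the rim at the middle of tray 1's outer edge, 126 mm from the axis, 38 mm above the cabinet; turns with it.
- post2 (a point): top centre of upright finger post 2: a 14 mm thick round grey post of the rotating tray, standing just inside the rim 118 mm from the axis, where a divider ends; from the rim up to 90 mm above the cabinet. For pushing the tray round. Counter-clockwise from above the order is tray0, post0, tray1, post1, tray2, post2, 60 degrees apart; turns with the tray.
- tray2 (a point): middle of the floor of tray 2 (68 mm from the axis, 20 mm above the cabinet); turns with it.
- rim2 (a point): point on top of the rim at the middle of tray 2's outer edge, 126 mm from the axis, 38 mm above the cabinet; turns with it.
- keys_center (a point): middle of the steel keyring with two keys and a spring clip, about 90 x 40 mm and 6 mm high, lying flat and loose in one of the three trays (which one varies).
- votive_center (a point): middle (half-way up) of the clear glass votive cup, 58 mm across, 55 mm high, standing loose in another tray; z up its axis.
- budcase_center (a point): middle (half-way up) of the white earbud case, 58 x 46 x 26 mm, rounded, lying loose in the remaining tray.
- remote: loose black remote, 150 x 42 x 18 mm (x, y, z), lying to the left of the caddy; origin under its centre.
- controller: loose purple game controller, about 105 x 155 x 50 mm, lying to the right of the caddy; origin under its centre.
- dispenser: loose empty clear push dispenser, 62 mm across, 159 mm high, light, right and beyond the caddy; origin under its centre.
- mug: loose white mug, 80 mm across with a handle, 90 mm high, left and beyond the caddy; origin under its centre.
Not all that is in view belongs to the job. There is more than one size of the part that bears votive_center; the job needs the middle-sized.

How it is judged:
By the outcome, as a careful person would: the job done as asked, in the order asked, and still so for the second after the job is handed in, with the robot touching nothing.
It also fails if it takes over 48 s, if anything falls off the work surface, if the arm or the gripper's body presses on something with over 40 N, if the wrist force passes 120 N, or if a joint passes its speed limit or range.

### The arm

A 6-joint arm with a two-finger parallel gripper is mounted at the origin on the work surface. World frame = base frame: x ahead of the robot, y to its left, z up, the work surface at z = 0. Lengths are in m, angles in degrees, forces in N, time in s.
With the tool pointing down it reaches from about 0.4 to 0.825 m from the base axis. Payload 7 kg.
Tool frame: the origin (TCP) lies midway between the tips of the shut fingers; the grasp point (between the pads) lies 19 mm behind it; z points along the fingers, y is the direction in which the jaws open and shut (so a half turn about z gives the same grasp; the last joint's range is limited). The gripper opens to 88 mm and grips with 3 to 60 N. Pads are 19 mm wide; open, the fingers measure 130 mm over their backs; the gripper's body (78 mm by 193 mm) begins 47 mm behind the grasp point.
Start: joints at [-56.66, 20.546, 0.682, 0, -70.136, -16.507], TCP at [0.195, -0.646, 0.227] pointing down, gripper open.
Joint ranges: [-176.03, 176.03], [-82.01, 121.73], [-58.28, 71.71], [-173.87, 95.51], [-174.79, -0.11], [-173.66, 173.66]. Speed limits (degrees/s): [136.94, 136.94, 172.46, 180, 180, 180].

### API

Orientations are given as a 3x3 rotation matrix whose columns are the frame's x, y, z axes.
In Python, from rig import robot gives the robot as it stands. Calls block until the motion is done:
- robot.goto(position, orientation): joint-space move of the TCP to a pose.
- robot.servo_line(position, ori=None, speed=0.15): straight line of the TCP; ori=None keeps the orientation; speed is the mean speed in m/s.
- robot.movej(angles): joint-space move.
- robot.move_gripper(opening): opening from 0.0 (shut) to 1.0 (fully open); the grip force is fixed at half the most; returns when the fingers have stopped.
- robot.dwell(seconds).
- robot.ik(position, orientation): joint angles nearest the present ones, or None.
- robot.grab_frame(name): name is "scene" or "top"; returns (picture, depth): 420x560x3 uint8, red, green, blue; 420x560 float32, m along the optical axis (not along the pixel's ray), 0 where there is no reading.
- robot.camera_info(name): a dict with "vfov" (degrees; the focal length in pixels is half the picture's height over the tangent of half this angle, whatever the lens; pixels are square), "cx", "cy" (the principal point, pixels), "view" (4x4, takes a point from world to camera coordinates). Camera axes: x right, y down, z forward; pixel columns grow to the right and rows downward; lengths in m; the calibration is good to about 2 mm. A picture is of the moment at which its call begins. camera_info takes no time and is no camera call.
A pose or a line that the arm cannot do raises robot.Unreachable and nothing moves.
- robot.job_done(): hands the job in, once; it reports no verdict.
Readings, each from a call of its own:
- robot.read_t(): time.
- robot.read_qpos(): joint angles.
- robot.read_qvel(): joint speeds.
- robot.read_effort(): joint torques, N m.
- robot.read_position(): TCP position.
- robot.read_tcp_rot(): TCP orientation.
- robot.read_force(): force on the tool from outside, world axes, zero at the start.
- robot.read_ft_torque(): the same for the moment, N m.
- robot.read_grip_width(): opening from 0.0 (shut) to 1.0 (fully open).
Only numpy, scipy, OpenCV 4.12 (cv2) and the standard library are available. Lean on these libraries where they do the work, as an engineer would, in place of code of your own. Each camera call takes 0.05 s, during which the arm holds its last target. There are 200 camera calls.

## Working session

There is one attempt and no reset: what is moved stays moved. The work goes in short steps, each a Python script; the robot and the scene stay as the last script left them, time stands still between calls to the robot, and variables do not carry over. Pictures are saved under pics/ and viewed, about 8 in all and at most 12, crops included, and the job is handed in when it is done.

```bash
mkdir -p pics; ls; python3 - <<'E'
from rig import robot
import cv2,numpy as np
for n in("scene","top"):
    p,d=robot.grab_frame(n); cv2.imwrite(f"pics/{n}0.png",p[:,:,::-1]); np.save(f"pics/{n}0.npy",d)
    print(n,robot.camera_info(n))
print(robot.read_t(),robot.read_tcp_rot())
E
```

```text
pics
scene {'vfov': 47.28416270013601, 'cx': 287.0519106875039, 'cy': 208.07242641884633, 'view': array([[ 0.22094346,  0.97512128, -0.01795752, -0.12114619],
       [ 0.7644453 , -0.18458374, -0.61769914, -0.35084148],
       [-0.60564624,  0.12274904, -0.78620945,  1.50142158],
       [ 0.        ,  0.        ,  0.        ,  1.        ]])}
top {'vfov': 44.18009694514767, 'cx': 282.65441727151307, 'cy': 211.92525523982832, 'view': array([[-2.87924230e-02, -9.99568760e-01, -5.76971672e-03,
         2.58685762e-02],
       [-9.75839150e-01,  2.93586281e-02, -2.16508715e-01,
         5.53079906e-01],
       [ 2.16584739e-01, -6.03495053e-04, -9.76263636e-01,
         1.09972823e+00],
       [ 0.00000000e+00,  0.00000000e+00,  0.00000000e+00,
         1.00000000e+00]])}
0.1 [[-9.57183295e-01 -2.89481956e-01 -5.80984395e-04]
 [-2.89482499e-01  9.57182288e-01  1.39655018e-03]
 [ 1.51831896e-04  1.50493932e-03 -9.99998856e-01]]
```

View pics/top0.png

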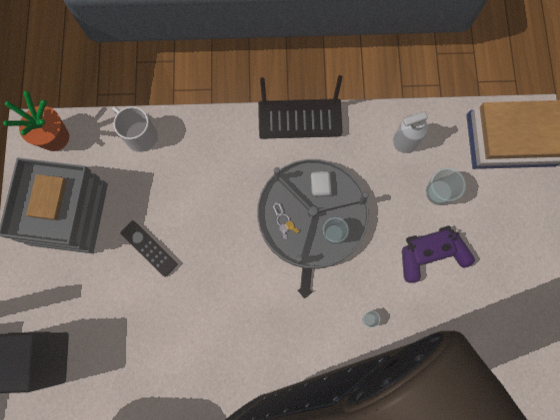

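View pics/scene0.png

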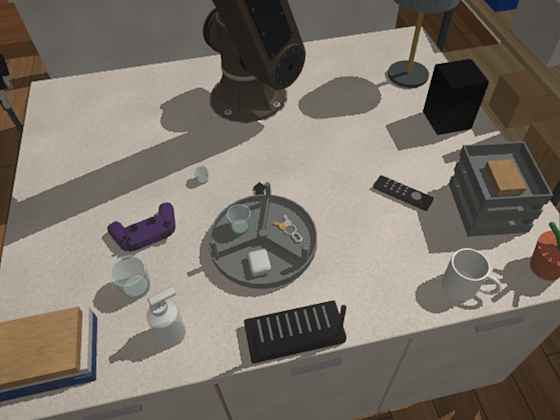

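The top view shows the caddy's hub at about (313,211), posts near (277,171), (364,201) and (305,262), and the pointer tip at (305,295). The keys are in the left tray at (285,220) and the earbud case is at (320,183).

There are three glasses: small (373,318), large (445,187), and the one in the caddy (335,230). The caddy glass is the middle-sized one. I only need to avoid it. Next I'll measure and confirm in a crop.

```bash
cat > h.py <<'E'
import numpy as np,cv2
from rig import robot
def cam(n):
    c=robot.camera_info(n); V=np.array(c["view"]); return 210/np.tan(np.radians(c["vfov"]/2)),c["cx"],c["cy"],V[:3,:3],V[:3,3]
def cloud(n,d):
    f,cx,cy,R,t=cam(n); v,u=np.mgrid[:420,:560]
    P=np.stack([(u-cx)/f*d,(v-cy)/f*d,d],-1); return (P-t)@R
def plane(n,uv,z):
    f,cx,cy,R,t=cam(n); uv=np.atleast_2d(uv).astype(float)
    r=np.c_[(uv[:,0]-cx)/f,(uv[:,1]-cy)/f,np.ones(len(uv))]@R; o=-R.T@t
    return o+r*((z-o[2])/r[:,2])[:,None]
def proj(n,p):
    f,cx,cy,R,t=cam(n); q=R@np.asarray(p)+t; return q[:2]/q[2]*f+[cx,cy]
def posts(n,d,hub):
    W=cloud(n,d); r=np.hypot(W[...,0]-hub[0],W[...,1]-hub[1])
    m=((W[...,2]>.078)&(W[...,2]<.1)&(r>.095)&(r<.14)).astype(np.uint8)
    k,l,s,c=cv2.connectedComponentsWithStats(m)
    return [(s[i,4],c[i].round(1),plane(n,c[i],.09)[0]) for i in range(1,k) if s[i,4]>8]
E
python3 - <<'E'
from h import *
d=np.load("pics/top0.npy"); p=cv2.imread("pics/top0.png"); W=cloud("top",d)
print("surface z",np.median(W[300:320,200:260,2]))
hub=plane("top",(313,211),.052)[0]; print("hub guess",hub)
r=np.hypot(W[...,0]-hub[0],W[...,1]-hub[1])
for n in("top","scene"):
    dd=np.load(f"pics/{n}0.npy")
    for a,c,q in posts(n,dd,hub): print(n,a,c,q)
# dark pointer
hsv=cv2.cvtColor(p,cv2.COLOR_BGR2HSV); m=((hsv[...,2]<50)&(r>.13)&(r<.215)&(W[...,0]<hub[0]-.08)).astype(np.uint8)
k,l,s,c=cv2.connectedComponentsWithStats(m); i=1+np.argmax(s[1:,4]); v,u=np.where(l==i)
Q=plane("top",np.c_[u,v],.010); print("pointer n",len(u),"mean",Q.mean(0))
vx,vy,x0,y0=cv2.fitLine(Q[:,:2].astype(np.float32),cv2.DIST_L2,0,.01,.01).ravel(); print("line",vx,vy,x0,y0, "tip",Q[np.argmin(Q[:,0])])
np.save("pics/hub.npy",hub)
c=cv2.resize(p[150:310,245:395],None,fx=4,fy=4,interpolation=cv2.INTER_CUBIC)[:600]; cv2.imwrite("pics/c1.png",cv2.convertScaleAbs(c[:600],alpha=1.5))
E
```

```text
surface z 0.0005993935288162362
hub guess [ 0.55560318 -0.05903226  0.052     ]
top 34 [276.6 169.7] [0.64368005 0.02032212 0.09      ]
top 36 [365.1 194.2] [ 0.58156926 -0.17268745  0.09      ]
top 35 [298.7 258.1] [ 0.44483508 -0.02180382  0.09      ]
scene 32 [267.7 185. ] [ 0.45321307 -0.02445544  0.09      ]
scene 37 [212.5 242.9] [ 0.5893018  -0.17541921  0.09      ]
scene 37 [304.7 248.9] [0.65139135 0.01748036 0.09      ]Traceback (most recent call last):
  File "<stdin>", line 11, in <module>
    return _wrapfunc(a, 'argmax', axis=axis, out=out, **kwds)
    return bound(*args, **kwds)
ValueError: attempt to get argmax of an empty sequence
```

```bash
sed -i 's/>.078)/>.086)/' h.py; python3 - <<'E'
from h import *
hub=np.array([.5607,-.0594,.052]); np.save("pics/hub.npy",hub)
P={}
for n in("top","scene"):
    dd=np.load(f"pics/{n}0.npy")
    L=[q[2] for q in posts(n,dd,hub)]; c=np.mean(L,0); print(n,len(L),c)
    for q in L: e=q-c; print("  ",q[:2].round(4),np.hypot(*e[:2]).round(4),np.degrees(np.arctan2(e[1],e[0])).round(2))
    p=cv2.imread(f"pics/{n}0.png"); W=cloud(n,dd); e=W-hub; r=np.hypot(e[...,0],e[...,1]); a=np.degrees(np.arctan2(e[...,1],e[...,0]))
    g=p.max(2); m=((g<60)&(r>.137)&(r<.205)&(e[...,0]<-.1)&(abs(e[...,1])<.09)).astype(np.uint8)
    k,l,s,cc=cv2.connectedComponentsWithStats(m)
    print("  comps",[(s[i,4],cc[i].round(0)) for i in range(1,k) if s[i,4]>10])
    if k>1:
        i=1+np.argmax(s[1:,4]); v,u=np.where(l==i); Q=plane(n,np.c_[u,v],.010)-c
        b=[np.degrees(np.arctan2(x[:,1].mean(),x[:,0].mean())) for x in [Q[(np.hypot(Q[:,0],Q[:,1])>lo)&(np.hypot(Q[:,0],Q[:,1])<lo+.03)] for lo in(.135,.165)]+[Q]]
        print("  pointer bearing",b,"maxr",np.hypot(Q[:,0],Q[:,1]).max(), "line",cv2.fitLine(Q[:,:2].astype(np.float32),cv2.DIST_L2,0,.01,.01).ravel())
p=cv2.imread("pics/top0.png")
cv2.imwrite("pics/c1.png",cv2.convertScaleAbs(cv2.resize(p[160:310,245:395],None,fx=4,fy=4,interpolation=cv2.INTER_CUBIC),alpha=1.6))
E
```

```text
top 3 [ 0.55751348 -0.05822893  0.09      ]
   [0.6445 0.0205] 0.1173 42.12
   [ 0.5825 -0.1734] 0.1178 -77.76
   [ 0.4455 -0.0218] 0.1178 161.98
  comps []
  pointer bearing [np.float64(173.14799340644404), np.float64(nan), np.float64(173.14799340644404)] maxr 0.14485393193579435 line [ 0.21181762  0.9773092  -0.14115764  0.01696199]
scene 3 [ 0.56168481 -0.0602756   0.09      ]
   [ 0.4504 -0.0239] 0.1171 161.9
   [ 0.5855 -0.175 ] 0.1172 -78.25
   [0.6491 0.0181] 0.1174 41.86
  comps [(np.int32(85), array([259., 188.]))]
  pointer bearing [np.float64(173.08064820315315), np.float64(172.85622749208585), np.float64(172.91007038371987)] maxr 0.1912689690847295 line [ 0.9900997  -0.14036575 -0.17141218  0.02131992]<stdin>:14: RuntimeWarning: Mean of empty slice.
  ret = ret.dtype.type(ret / rcount)
```

View pics/c1.png

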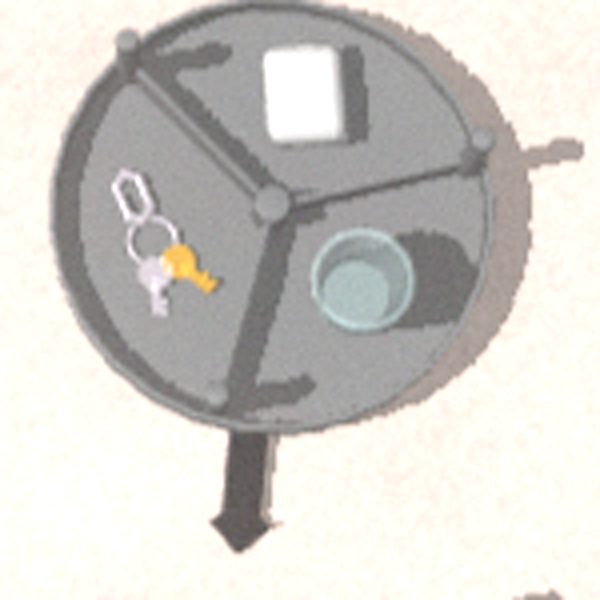

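```bash
cat >> h.py <<'E'
HUB=np.array([.5596,-.0593])
def pose(phi,off,sgn,z=.062,rc=.121):
    a=np.radians(phi); er=np.array([np.cos(a),np.sin(a)]); et=np.array([-er[1],er[0]])
    p=HUB+rc*er-off*et
    return [*p,z],np.array([[sgn*et[0],sgn*er[0],0],[sgn*et[1],sgn*er[1],0],[0,0,-1.]])
def ptr(n,c):
    """bearing of the pointer from two bands of dark pixels"""
    p=IM[n]; v,u=np.mgrid[:420,:560]
    Q=plane(n,np.c_[u.ravel(),v.ravel()],.010)-[*c[:2],0]; r=np.hypot(Q[:,0],Q[:,1]); b=np.degrees(np.arctan2(Q[:,1],Q[:,0]))%360
    k=(p.max(2).ravel()<45)&(abs(b-172)<9)
    out=[]
    for lo,hi in((.14,.165),(.15,.175),(.165,.195)):
        q=Q[k&(r>lo)&(r<hi)]; out.append((len(q),round(float(np.degrees(np.arctan2(q[:,1].mean(),q[:,0].mean()))%360),2)))
    return out
IM={}
def look(tag):
    for n in("top","scene"):
        p,d=robot.grab_frame(n); IM[n]=p; cv2.imwrite(f"pics/{n}{tag}.png",p[:,:,::-1])
        L=[q[2] for q in posts(n,d,[*HUB])]
        print(n,[(q[:2].round(4).tolist(),round(float(np.degrees(np.arctan2(q[1]-HUB[1],q[0]-HUB[0]))%360),2)) for q in L])
        if len(L)==3:
            c=np.mean(L,0); print("  centred",c[:2].round(4),[round(float(np.degrees(np.arctan2(q[1]-c[1],q[0]-c[0]))%360),2) for q in L],"ptr",ptr(n,c))
E
python3 - <<'E'
from h import *
look("1")
for s in(1,-1):
    print(s,[None if q is None else np.round(q,0).tolist() for q in (robot.ik(*pose(162,.05,s,.2)),robot.ik(*pose(162,.05,s)),robot.ik(*pose(200,.0165,s)),robot.ik(*pose(234,.0165,s)))])
E
```

```text
top [([0.6447, 0.0209], 43.31), ([0.582, -0.1737], 281.07), ([0.446, -0.0218], 161.74)]
  centred [ 0.5576 -0.0582] [42.23, 281.94, 161.94] ptr [(0, nan), (0, nan), (0, nan)]
scene [([0.4505, -0.0246], 162.36), ([0.5869, -0.1751], 283.26), ([0.6489, 0.0182], 40.94)]
  centred [ 0.5621 -0.0605] [162.16, 282.2, 42.19] ptr [(12, 173.28), (18, 173.48), (28, 173.17)]
1 [[28.0, 1.0, -28.0, 0.0, -61.0, -46.0], [28.0, 11.0, -38.0, 0.0, -41.0, -46.0], [14.0, 10.0, -39.0, 0.0, -41.0, 6.0], [5.0, 14.0, -34.0, 0.0, -42.0, 49.0]]
-1 [[28.0, 1.0, -28.0, 0.0, -61.0, 134.0], [28.0, 11.0, -38.0, 0.0, -41.0, 134.0], None, [5.0, 14.0, -34.0, -0.0, -42.0, -131.0]]h.py:31: RuntimeWarning: Mean of empty slice.
  q=Q[k&(r>lo)&(r<hi)]; out.append((len(q),round(float(np.degrees(np.arctan2(q[:,1].mean(),q[:,0].mean()))%360),2)))
  ret = ret.dtype.type(ret / rcount)
```

```bash
sed -i 's/<45)/<(80 if n=="top" else 50))/' h.py; python3 - <<'E'
from h import *
for n,c in(("top",(.5576,-.0582)),("scene",(.5621,-.0605))):
    IM[n]=cv2.imread(f"pics/{n}1.png")[:,:,::-1]; print(n,ptr(n,c))
robot.goto(*pose(162,.05,1,.2))
p,R=pose(162,.05,1,.1); robot.move_gripper(0.0); robot.servo_line(pose(162,.05,1)[0],speed=.15)
print(robot.read_t(),robot.read_position(),robot.read_force(),robot.read_grip_width())
robot.servo_line(*pose(162,.018,1),speed=.05)
for ph in np.arange(168,229,6):
    robot.servo_line(*pose(ph,.0165,1),speed=.06)
print(robot.read_t(),robot.read_force())
robot.servo_line(pose(228,.03,1)[0],speed=.05)
look("2"); print(robot.read_t())
E
```

```text
top [(99, 172.69), (99, 172.68), (111, 172.61)]
scene [(20, 173.05), (43, 172.87), (61, 172.86)]
5.25 [0.46051198 0.02585444 0.06261156] [0.16152322 0.59299904 0.93912289] 0.00025365912092838535
10.1 [-0.66697896 -0.35406123  0.15062054]
top [([0.6732, -0.0808], 349.29)]
scene [([0.4747, -0.122], 216.45), ([0.5244, 0.051], 107.71), ([0.4848, -0.1495], 230.35), ([0.6776, -0.0827], 348.79)]
10.6167
```

View pics/top2.png

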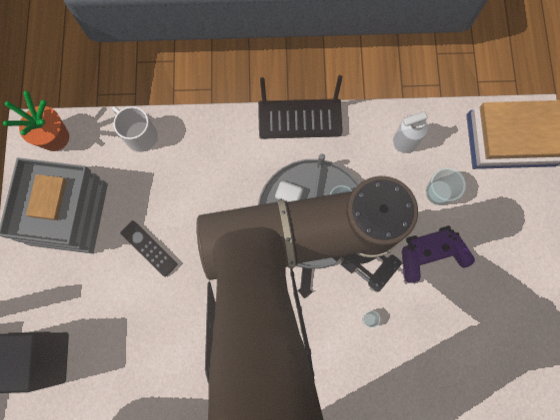

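The arm covers much of the top view at (310,215). The caddy has turned and nothing else has moved. In the scene view the pushed post is at about 229.0°, and the target is 172.75+60 = 232.75°. I'll push the last bit slowly, retreat and check.

```bash
python3 - <<'E'
from h import *
robot.servo_line(*pose(228,.02,1),speed=.03)
robot.servo_line(*pose(231.6,.0165,1),speed=.012)
robot.dwell(.2); print(robot.read_force())
robot.servo_line(pose(231.6,.04,1)[0],speed=.06)
robot.servo_line(pose(231.6,.04,1,.2)[0],speed=.2)
q=robot.read_qpos(); q=np.array(q); q[0]=-55; robot.movej(q.tolist())
look("3"); print(robot.read_t())
p=cv2.imread("pics/top3.png"); cv2.imwrite("pics/c3.png",cv2.convertScaleAbs(cv2.resize(p[160:310,245:395],None,fx=4,fy=4,interpolation=cv2.INTER_CUBIC),alpha=1.6))
E
```

```text
[ 0.83114605 -0.0072782  -0.11602413]
top [([0.6742, -0.0737], 352.82), ([0.5127, 0.0505], 113.13), ([0.4863, -0.1514], 231.48)]
  centred [ 0.5577 -0.0582] [352.41, 112.5, 232.52] ptr [(98, 172.73), (98, 172.72), (114, 172.65)]
scene [([0.5168, 0.0482], 111.71), ([0.4906, -0.1536], 233.8), ([0.6779, -0.0759], 352.0)]
  centred [ 0.5618 -0.0604] [112.48, 232.62, 352.41] ptr [(21, 173.19), (45, 172.82), (61, 172.76)]
15.6583
```

View pics/c3.png

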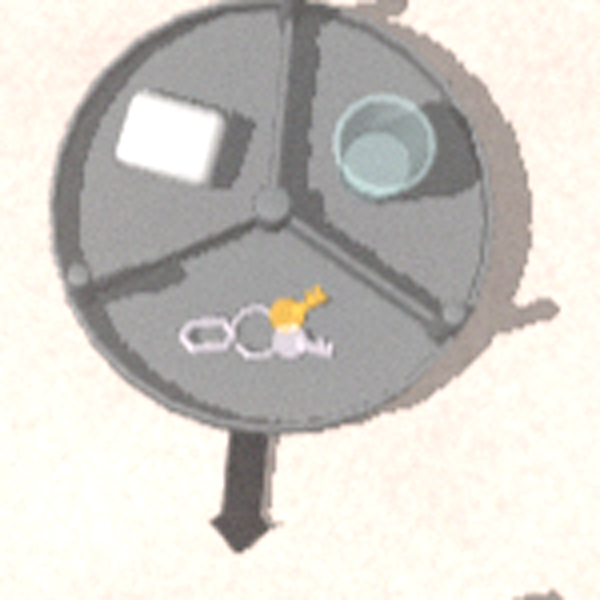

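The keys tray now faces front. Its middle is at 172.5° and the pointer at 172.7°, and the contents are undisturbed. I'll check the whole scene once and hand in.

```bash
python3 - <<'E'
from rig import robot
import cv2,numpy as np
a=cv2.imread("pics/top0.png").astype(int);b=cv2.imread("pics/top3.png").astype(int)
for n,(u,v) in dict(remote=(149,248),controller=(437,252),dispenser=(410,133),mug=(135,128),router=(300,118),small=(373,318),big=(445,187)).items():
    print(n,np.abs(a-b)[v-22:v+22,u-22:u+22].mean().round(1))
print(robot.read_force(),robot.read_position()); robot.job_done()
E
```

```text
remote 2.3
controller 2.2
dispenser 2.2
mug 2.2
router 2.7
small 2.1
big 2.2
[ 1.22934778 -0.28652912 -0.04488597] [ 0.09033397 -0.46186481  0.19895362]
the job is handed in; nothing more can be done
```

View pics/top3.png

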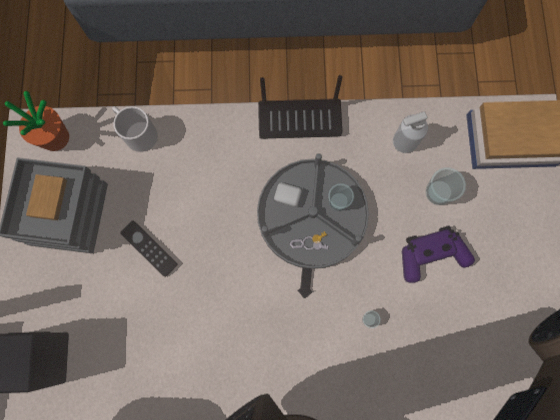

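The tray with the keys now faces front and the job is handed in. I turned the caddy about 70° counter-clockwise by pushing one rim post with the shut fingertips. After a check at about 229°, I added a slow final nudge, then backed off and moved the arm clear.

- **Alignment:** both cameras put the middle of the keys tray at about 172.5°, against 172.7–172.8° for the pointer. That is about 0.2–0.3° off, within measurement noise. The innermost scene-camera reading of the pointer was a little higher, at 173.2°.
- **Camera disagreement:** the two cameras placed the caddy's axis about 4–5 mm apart, roughly what their 2 mm calibration allows. I measured the post and pointer angles within each picture, so this did not carry into the alignment.
- **Other things:** the keys, glass cup and earbud case turned with the caddy and look undisturbed. Comparing pictures from before and after showed no movement of the remote, controller, dispenser, mug, router or the two spare glasses.
- **Limits:** the clock read about 16 s at the last check, against the 48 s allowed. The wrist force stayed around 1 N whenever I read it.

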